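# Switch on the sewing station in order

## Robot

A 7-joint arm with a two-finger parallel gripper is mounted at the origin on the work surface. World frame = base frame: x ahead of the robot, y to its left, z up, the work surface at z = 0. Lengths are in m, angles in rad, forces in N, time in s.
With the tool pointing down it reaches from about 0.4 to 0.85 m from the base axis. Payload 10.4 kg.
Tool frame: the origin (TCP) lies midway between the tips of the shut fingers; the grasp point (between the pads) lies 19 mm behind it; x points along the fingers, y is the direction in which the jaws open and shut, and the axes are right-handed (so a half turn about x gives the same grasp; the last joint's range is limited). The gripper opens to 87 mm and grips with 3 to 60 N. Pads are 19 mm wide; open, the fingers measure 117 mm over their backs; the gripper's body (75 mm by 190 mm) begins 51 mm behind the grasp point.
Start: joints at [-1.336, 0.332, -0.065, 1.46, 0.022, 1.35, -0.088], TCP at [0.159, 0.604, 0.223] pointing down, gripper open.
Joint ranges: [-2.6, 2.6], [-0.5, 2.12], [-1.47, 1.34], [0.16, 2.42], [-1.27, 4.41], [0.06, 2.06], [-2.6, 2.6]. Speed limits (rad/s): [2.22, 2.22, 2.79, 2.79, 3.14, 3.14, 3.14].

## Interface

Orientations are given as a unit quaternion [x, y, z, w].
In Python, from bench import * gives the robot as it stands.
- The arm moves only by the shell command python3 -m inch 'ROWS' [FORCE]. ROWS is JSON, a list that holds one entry, the list of rows, each a list of 7 numbers: the shift along the world's x, y, z each as a share of 120 mm, from -1 to 1, then the turn, a rotation vector about the world's x, y, z each as a share of 2 pi rad, from -1 to 1, then the closure, from 0 (fully open) to 1 (shut). A call has 1 to 10 rows; each row is the pose to reach, as a shift and turn from the pose commanded when the call began, turning the shorter way round; what a row does not reach only later rows make up. A row lasts 1/10 s, in which the tool goes at most 50 mm and 8.59 degrees, less where a joint would pass 70% of its speed; a pose out of reach is approached as far as the arm can. A call with a number of a shift or a turn outside -1 to 1 is refused whole. A call with a gripper value outside its range is refused whole. The fingers move at their own pace and stop on an object; FORCE is the grip in N (left out, the last holds). Time passes only in rows, so rows that repeat a pose let the fingers close. It gives the time, the measured TCP pose, the force and the opening at its end, in the units of the state.
- read_state(): the state, without advancing time (a new reading comes with each control period).
- camera(name): name is "side" or "top"; returns the picture (384x512x3 uint8, red, green, blue); there is no depth.
- get_calibration(name): a dict with "fx", "fy", "cx", "cy" (pixels), "xyz" and "attitude" of the camera in the world. Camera axes: x right, y up, looking along -z (the intrinsics and any distortion apply to the point x, -y, -z); pixel columns grow to the right and rows downward; lengths in m; the calibration is good to about 2 mm. A picture is of the moment at which its call begins. get_calibration takes no time and is no camera call.
- close_job(): hands the job in, once; it reports no verdict.
The state is a dict: "time": time; "joint_positions": joint angles; "joint_vel": joint speeds; "joint_torque": joint torques, N m; "ee_pos": TCP position; "eef_rot": TCP orientation; "ft_force": force on the tool from outside, world axes, zero at the start; "torque": the same for the moment, N m; "width": finger opening in m.
Only numpy, scipy, OpenCV 4.12 (cv2) and the standard library are available. Lean on these libraries where they do the work, as an engineer would, in place of code of your own. Each camera call takes 0.05 s, during which the arm holds its last target.

## Task

Switch on the sewing station with the fingertips: lightly press fully in first the large round key (main power), then the long bar key (clamp), then the square key (bobbin winder); each stays in by itself. Leave the small round key out, and do not shove, tip or lift the switch boxes or disturb the sewing things lying around them. Finish with the hand clear of everything.

Things in the scene. Friction and masses are not known exactly. Their poses are not given: they have to be found in the camera images.
- large_round_box: loose grey switch box, 64 mm (its x) by 96 mm (its y) by 40 mm high, about 0.6 kg, on rubber feet; in the middle of its top is one black key: a large round disc, 42 mm across. Origin: centre of the underside, z up.
- large_round_key_top (a point): centre of the top face of the large round key; 56 mm above the table with the key out, 48 mm with it fully in
- large_round_key (a joint): how far this key is pressed straight down into its box, in m: 0 to 0.001 at the start (out), 0.008 fully in. It slides against a steady friction of about 3 N, with no return spring, and stays where it is left. At the bottom it comes to rest on a rubber cushion that yields about 1 mm for every 3 N, by 6 mm at most, and springs back.
- bar_box: loose grey switch box, 64 mm (its x) by 96 mm (its y) by 40 mm high, about 0.6 kg, on rubber feet; in the middle of its top is one black key: a long narrow bar, 18 mm by 72 mm, long along the box's y. Origin: centre of the underside, z up.
- bar_key_top (a point): centre of the top face of the bar key; 56 mm above the table with the key out, 48 mm with it fully in
- bar_key (a joint): how far this key is pressed straight down into its box, in m: 0 to 0.001 at the start (out), 0.008 fully in. It slides against a steady friction of about 3 N, with no return spring, and stays where it is left. At the bottom it comes to rest on a rubber cushion that yields about 1 mm for every 3 N, by 6 mm at most, and springs back.
- square_box: loose grey switch box, 64 mm (its x) by 96 mm (its y) by 40 mm high, about 0.6 kg, on rubber feet; in the middle of its top is one black key: a square, 37 mm by 37 mm. Origin: centre of the underside, z up.
- square_key_top (a point): centre of the top face of the square key; 56 mm above the table with the key out, 48 mm with it fully in
- square_key (a joint): how far this key is pressed straight down into its box, in m: 0 to 0.001 at the start (out), 0.008 fully in. It slides against a steady friction of about 3 N, with no return spring, and stays where it is left. At the bottom it comes to rest on a rubber cushion that yields about 1 mm for every 3 N, by 6 mm at most, and springs back.
- small_round_box: loose grey switch box, 64 mm (its x) by 96 mm (its y) by 40 mm high, about 0.6 kg, on rubber feet; in the middle of its top is one black key: a small round stud, 20 mm across. Origin: centre of the underside, z up. This key is to be left alone.
- small_round_key_top (a point): centre of the top face of the small round key; 56 mm above the table with the key out, 48 mm with it fully in
- small_round_key (a joint): how far this key is pressed straight down into its box, in m: 0 to 0.001 at the start (out), 0.008 fully in. It slides against a steady friction of about 3 N, with no return spring, and stays where it is left. At the bottom it comes to rest on a rubber cushion that yields about 1 mm for every 3 N, by 6 mm at most, and springs back.
- spool: loose small thread spool standing upright, 40 mm across, 55 mm high. Bystander. Origin: centre of the underside.
- bobbin: loose wound steel bobbin standing upright, 34 mm across, 22 mm high. Bystander. Origin: centre of the underside.
- chalk_tin: loose round aluminium tin, 62 mm across, 32 mm high. Bystander. Origin: centre of the underside.
- tape_case: loose round white tape-measure case lying flat, 52 mm across, 20 mm high. Bystander. Origin: centre of the underside.
- wax_block: loose cream wax block, 46 by 32 by 18 mm high. Bystander. Origin: centre of the underside.
- shears: loose tailor's shears lying flat, about 220 mm long along their x, 100 mm wide, 12 mm high; origin under the pivot. Bystander.
- pin_dish: loose white dish, 80 mm across, 22 mm high. Bystander. Origin: centre of the underside.

How it is judged:
By the outcome, as a careful person would: the job done as asked, in the order asked, and still so for the second after the job is handed in, with the robot touching nothing.
It also fails if it takes over 48 s, if anything falls off the work surface, if the arm or the gripper's body presses on something with over 40 N, if the wrist force passes 120 N, or if a joint passes its speed limit or range.

## Working session

There is one attempt and no reset: what is moved stays moved. The work goes in short steps, Python scripts to look and compute and a shell command to move; the robot and the scene stay as the last step left them, time stands still between calls to the robot, and variables do not carry over. Pictures are saved under pics/ and viewed, and the job is handed in when it is done.

```bash
mkdir -p pics
python3 - <<'E'
from bench import *
import cv2
s=read_state()
for k,v in s.items(): print(k,v)
for n in("side","top"):
    print(n,get_calibration(n)); im=camera(n); cv2.imwrite(f"pics/{n}0.png",im[:,:,::-1])
E
```

```text
time 0.0
joint_positions [-1.3355898   0.33282881 -0.06470023  1.46098235  0.02158398  1.34990809
 -0.08849553]
joint_vel [-7.10608530e-04  9.89017633e-04  1.05153213e-03 -1.80846785e-03
 -5.12688426e-04 -4.14048305e-05  1.83488277e-04]
joint_torque [ 8.91465552e-04 -6.23271704e+01  2.52681307e-02 -3.89897454e+01
 -6.11996418e-02  3.98847763e-02  1.47213082e-04]
ee_pos [0.1592476  0.60394872 0.22176124]
eef_rot [ 0.09038397  0.70128727 -0.09139216  0.70119496]
ft_force [-1.01547564 -1.46616405 -0.25520522]
torque [ 0.00887721  0.05767377 -0.03856715]
width 0.08748923271824204
side {'fx': 375.7997868915656, 'fy': 375.7997868915656, 'cx': 249.92119324744672, 'cy': 194.39955652190008, 'xyz': array([ 0.26458031, -0.69121134,  0.48604546]), 'attitude': array([ 0.49859354, -0.11682118, -0.19529508,  0.83643119])}
top {'fx': 349.7909946274031, 'fy': 349.7909946274031, 'cx': 253.1127585656336, 'cy': 190.2092235968582, 'xyz': array([ 0.43513299, -0.01887232,  0.89352331]), 'attitude': array([ 0.08807745, -0.07871922, -0.64987899,  0.75080154])}
```

View pics/top0.png

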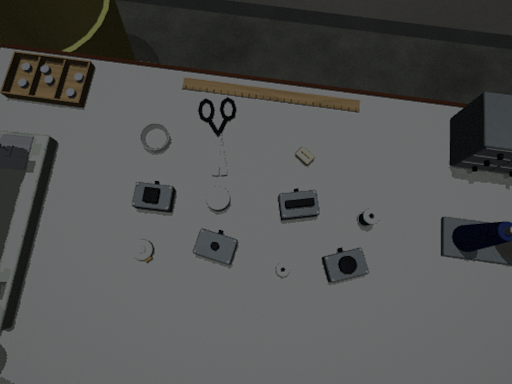

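View pics/side0.png

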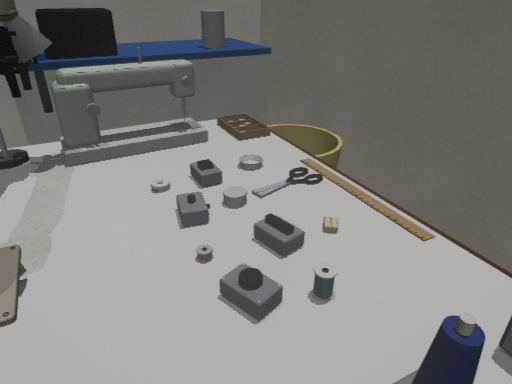

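Top view: large round key at about (347,265), bar (299,204), square (152,196), small round (215,246), spool (369,217), bobbin (282,269), tin (218,198), shears (218,130), wax (305,156). The side view shows the same arrangement. Next I measure them at a larger scale.

```bash
cat > h.py <<'E'
import numpy as np, cv2
from scipy.spatial.transform import Rotation as R
from bench import *
def ray(n,u,v):
    c=get_calibration(n); d=np.array([(u-c['cx'])/c['fx'],-(v-c['cy'])/c['fy'],-1.])
    return np.array(c['xyz']),R.from_quat(c['attitude']).apply(d)
def at(n,u,v,z):
    o,d=ray(n,u,v); return o+d*(z-o[2])/d[2]
def px(n,p):
    c=get_calibration(n); q=R.from_quat(c['attitude']).inv().apply(np.atleast_2d(p)-c['xyz'])
    return np.c_[c['cx']+c['fx']*q[:,0]/-q[:,2], c['cy']-c['fy']*q[:,1]/-q[:,2]]
E
python3 - <<'E'
from h import *
print(get_calibration('top').keys())
t=cv2.imread('pics/top0.png'); s=cv2.imread('pics/side0.png')
tops=dict(large=(347,265),bar=(299,204),square=(152,196),small=(215,246))
sides=dict(large=(251,279),bar=(279,225),square=(205,165),small=(192,199))
for n in tops:
    print(n,at('top',*tops[n],.056).round(4),at('side',*sides[n],.056).round(4))
def crop(im,c,r=25): x,y=c; return cv2.resize(im[y-r:y+r,x-r:x+r],(200,200),interpolation=cv2.INTER_CUBIC)
m=np.vstack([np.hstack([crop(t,tops[n]) for n in tops]),np.hstack([crop(s,sides[n],32) for n in tops])])
m=np.clip(m.astype(float)*1.8,0,255).astype('uint8')
cv2.imwrite('pics/crops.png',m)
E
```

```text
dict_keys(['fx', 'fy', 'cx', 'cy', 'xyz', 'attitude'])
large [ 0.4887 -0.2367  0.056 ] [ 0.4851 -0.2499  0.056 ]
bar [ 0.6174 -0.1089  0.056 ] [ 0.6123 -0.1257  0.056 ]
square [0.5855 0.25   0.056 ] [0.5812 0.2336 0.056 ]
small [0.4879 0.0769 0.056 ] [0.4851 0.0617 0.056 ]
```

View pics/crops.png

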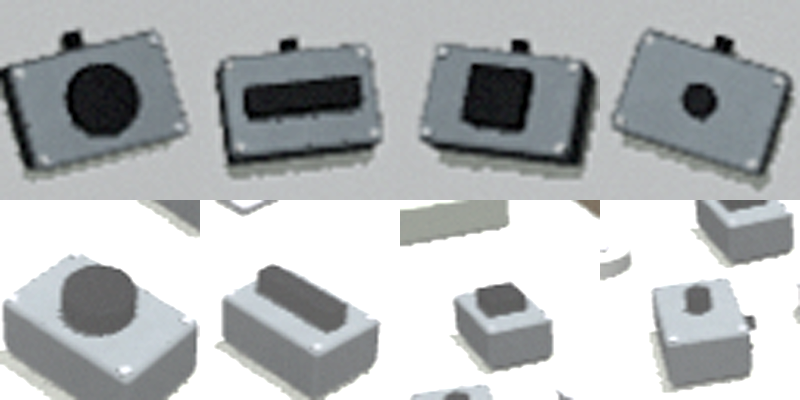

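The crops show all four boxes clearly, each key centred on its lid and a cable stub on the +x side. My side pixels included the key flanks, which explains the roughly 14 mm offset in y. I'll segment the keys and lid corners properly and cross-check both cameras.

Run:
```python
from h import *
from scipy.optimize import least_squares
t=cv2.imread('pics/top0.png')
# lid corner pixels from crops (crop px/4 + c - 25): fit box lid rectangle via colour mask, key via dark mask
hs=cv2.cvtColor(t,cv2.COLOR_BGR2GRAY)
tops=dict(large=(347,265),bar=(299,204),square=(152,196),small=(215,246))
side_top=dict(large=(250.4,273.6),bar=(279,222),square=(205.5,163.5),small=(191.4,195.5))
vis=t.copy()
for n,(x,y) in tops.items():
    key=((hs<35)).astype('uint8')
    k,lab=cv2.connectedComponents(key); l=lab[y,x]
    ys,xs=np.where(lab==l); kc=np.array([xs.mean(),ys.mean()])
    r=26; sub=np.zeros_like(hs); w=t[y-r:y+r,x-r:x+r].astype(int)
    lid=((hs[y-r:y+r,x-r:x+r]<125)&(hs[y-r:y+r,x-r:x+r]>55)&(w[:,:,0]-w[:,:,2]>8)).astype('uint8')
    sub[y-r:y+r,x-r:x+r]=lid; sub[lab==l]=1
    sub=cv2.morphologyEx(sub,cv2.MORPH_OPEN,np.ones((3,3)))
    cn=max(cv2.findContours(sub,0,1)[0],key=cv2.contourArea)
    W=np.array([at('top',u,v,.04)[:2] for u,v in cn[:,0]]).astype('float32')
    (cx,cy),(a,b),ang=cv2.minAreaRect(W)
    if a>b: a,b=b,a; ang-=90
    p=at('top',*kc,.056)
    print(n,'key n',len(xs),p[:2].round(4),'lid c',round(cx,4),round(cy,4),'size',round(a,4),round(b,4),'yaw of x',round(ang,1),'side z=.056',at('side',*side_top[n],.056)[:2].round(4))
    # triangulate
    o1,d1=ray('top',*kc);o2,d2=ray('side',*side_top[n])
    A=np.c_[d1,-d2]; s=np.linalg.lstsq(A,o2-o1,rcond=None)[0]; print('   tri',(o1+d1*s[0]).round(4),(o2+d2*s[1]).round(4))
```

```text
large key n 265 [ 0.4899 -0.2369] lid c 0.4909 -0.2389 size 0.0427 0.0476 yaw of x 17.4 side z=.056 [ 0.4904 -0.237 ]
   tri [ 0.4899 -0.2369  0.056 ] [ 0.4904 -0.2371  0.056 ]
bar key n 243 [ 0.6201 -0.1092] lid c 0.6237 -0.1107 size 0.0211 0.0721 yaw of x 13.8 side z=.056 [ 0.6182 -0.1156]
   tri [ 0.6211 -0.1097  0.0516] [ 0.6217 -0.11    0.0518]
square key n 244 [0.5878 0.2531] lid c 0.5907 0.2585 size 0.0392 0.0397 yaw of x -89.0 side z=.056 [0.5861 0.2429]
   tri [0.5888 0.2549 0.0505] [0.5901 0.2545 0.0506]
small key n 56 [0.4884 0.0783] lid c 0.49 0.0801 size 0.0168 0.0172 yaw of x 8.2 side z=.056 [0.4894 0.0788]
   tri [0.4884 0.0782 0.0564] [0.4891 0.078  0.0564]
```

Run:
```python
from h import *
P=dict(large=(.4899,-.2369,17),bar=(.6201,-.1092,10),square=(.5878,.2531,-4),small=(.4884,.0783,-17))
S=dict(large=None,bar=(.009,.036),square=(.0185,.0185),small=None)
rows=[]
for cam in('top','side'):
    im=cv2.imread(f'pics/{cam}0.png'); out=[]
    for n,(x,y,a) in P.items():
        a=np.radians(a);Rm=np.array([[np.cos(a),-np.sin(a)],[np.sin(a),np.cos(a)]])
        def poly(pts,z): 
            q=np.array(pts)@Rm.T+[x,y]; return px(cam,np.c_[q,np.full(len(q),z)])
        th=np.linspace(0,6.28,24,endpoint=False)
        if S[n]: h=S[n];k=[(-h[0],-h[1]),(h[0],-h[1]),(h[0],h[1]),(-h[0],h[1])]
        else: k=np.c_[np.cos(th),np.sin(th)]*(.021 if n=='large' else .01)
        c=px(cam,[x,y,.05])[0]; r=28; s=200/(2*r); o=np.round(c-r).astype(int)
        cr=cv2.resize(im[o[1]:o[1]+2*r,o[0]:o[0]+2*r],(200,200),interpolation=cv2.INTER_CUBIC)
        cr=np.clip(cr*1.5,0,255).astype('uint8').copy()
        for pts,z,col in((k,.056,(0,0,255)),([(-.032,-.048),(.032,-.048),(.032,.048),(-.032,.048)],.04,(0,200,0))):
            q=((poly(pts,z)-o+.5)*s).round().astype(int); cv2.polylines(cr,[q.reshape(-1,1,2)],True,col,1)
        out.append(cr)
    rows.append(np.hstack(out))
cv2.imwrite('pics/ov.png',np.vstack(rows))
```

```text
(no output)
```

View pics/ov.png

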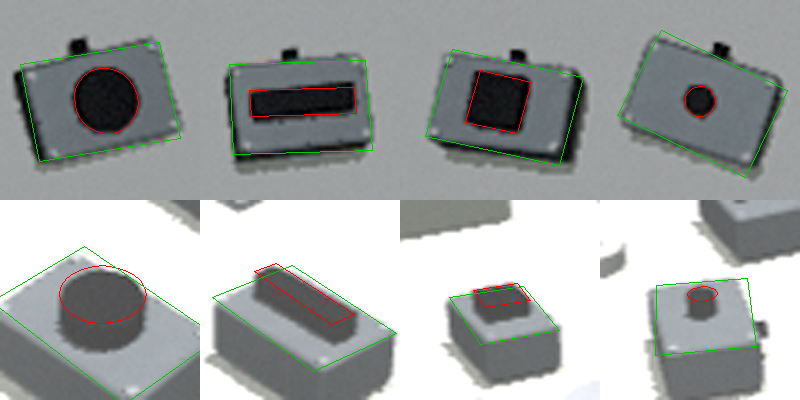

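Overlays (red key outline, green lid) agree with both cameras within about 3 mm. Now the machine's clearance and the tool heading.

Run:
```python
from h import *
s=read_state(); print(s['time'],R.from_quat(s['eef_rot']).as_matrix().round(3).tolist())
for p in [(48,138),(30,215),(5,320)]: print('top z0',p,at('top',*p,0).round(3))
for p in [(72,157),(208,140),(195,128)]: print('side z0',p,at('side',*p,0).round(3))
for p in [(168,214),(150,240)]: pass
for n,p,z in [('spool',(371,214),.055),('cone',(508,232),.2),('cone base',(465,240),0),('blackbox',(455,165),0),('bobbin',(282,269),.02),('tin',(218,198),.03)]: print(n,at('top',*p,z).round(3))
```

```text
0.1 [[-0.0, 0.255, 0.967], [-0.001, 0.967, -0.255], [-1.0, -0.001, 0.0]]
top z0 (48, 138) [0.713 0.582 0.   ]
top z0 (30, 215) [0.501 0.568 0.   ]
top z0 (5, 320) [0.245 0.553 0.   ]
side z0 (72, 157) [ 0.248  0.612 -0.   ]
side z0 (208, 140) [0.712 0.564 0.   ]
side z0 (195, 128) [0.714 0.718 0.   ]
spool [ 0.618 -0.285  0.055]
cone [ 0.589 -0.511  0.2  ]
cone base [ 0.598 -0.544  0.   ]
blackbox [ 0.796 -0.517  0.   ]
bobbin [ 0.459 -0.09   0.02 ]
tin [0.609 0.093 0.03 ]
```

```bash
python3 -m inch '[[[0,-0.25,0,0,0,0,1],[0,-0.5,0,0,0,0,1],[0,-0.75,0,0,0,0,1],[0,-1,0,0,0,0,1]]]' 20
python3 -m inch '[[[0.05,-0.3,0,0,0,0,1],[0.35,-0.55,0,0,0,0.02,1],[0.7,-0.8,0,0,0,0.04,1],[1,-1,0,0,0,0.055,1]]]'
python3 -m inch '[[[0.3,-0.3,0,0,0,0,1],[0.6,-0.6,0,0,0,0,1],[0.9,-0.9,0,0,0,0,1],[1,-1,0,0,0,0,1]]]'
```

```text
time: 0.5
ee_pos: [0.1593, 0.4829, 0.2221]
eef_rot: [0.091, 0.701, -0.091, 0.701]
ft_force: [0.4, 0.6, 0.1]
width: 0.0629
time: 0.9
ee_pos: [0.2803, 0.3628, 0.2226]
eef_rot: [-0.033, 0.706, 0.033, 0.706]
ft_force: [1.1, 1.2, -0.2]
width: 0.0307
time: 1.3
ee_pos: [0.4021, 0.2401, 0.2225]
eef_rot: [-0.029, 0.706, 0.029, 0.707]
ft_force: [0.0, -0.2, -0.1]
width: 0.0031
```

```bash
python3 -m inch '[[[0.06,-0.33,0,0,0,0,1],[0.12,-0.66,0,0,0,0,1],[0.18,-1,0,0,0,0,1]]]'
python3 -m inch '[[[0.06,-0.33,0,0,0,0,1],[0.12,-0.66,0,0,0,0,1],[0.18,-1,0,0,0,0,1]]]'
python3 -m inch '[[[0.06,-0.33,0,0,0,0,1],[0.12,-0.66,0,0,0,0,1],[0.18,-1,0,0,0,0,1]]]'
python3 -m inch '[[[0.06,-0.33,0,0,0,0,1],[0.12,-0.66,0,0,0,0,1],[0.18,-0.97,0,0,0,0,1],[0.18,-0.97,0,0,0,0,1],[0.18,-0.97,-0.2,0,0,0,1],[0.18,-0.97,-0.4,0,0,0,1],[0.18,-0.97,-0.6,0,0,0,1],[0.18,-0.97,-0.8,0,0,0,1],[0.18,-0.97,-0.8,0,0,0,1]]]'
python3 - <<'E'
from h import *
for n in("side","top"): cv2.imwrite(f"pics/{n}1.png",camera(n)[:,:,::-1])
s=read_state();print(s['ee_pos'],s['ft_force'],s['time'])
E
```

```text
time: 1.6
ee_pos: [0.4208, 0.1228, 0.2223]
eef_rot: [-0.031, 0.707, 0.031, 0.706]
ft_force: [0.7, 0.0, -0.7]
width: 0.0004
time: 1.9
ee_pos: [0.4423, 0.0028, 0.2225]
eef_rot: [-0.031, 0.706, 0.031, 0.706]
ft_force: [1.1, -0.1, -1.0]
width: 0.0003
time: 2.2
ee_pos: [0.464, -0.1171, 0.2226]
eef_rot: [-0.031, 0.706, 0.031, 0.707]
ft_force: [1.0, 0.4, 0.1]
width: 0.0008
time: 3.1
ee_pos: [0.4839, -0.2305, 0.1239]
eef_rot: [-0.031, 0.708, 0.032, 0.705]
ft_force: [-0.3, -0.5, -0.0]
width: 0.0005
[ 0.48564422 -0.23178486  0.12696241] [-0.11963112 -0.31509846 -0.12601625] 3.2
```

View pics/side1.png

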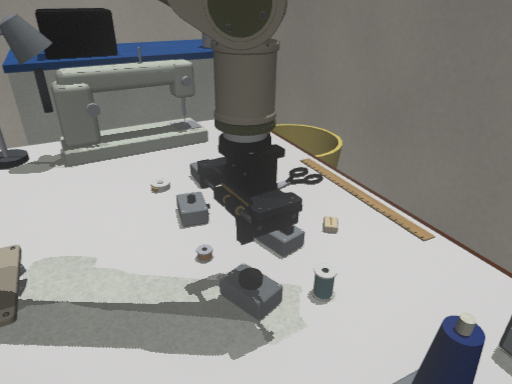

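Side view: shut fingertips at about (247,237), hovering over the large round key at (251,279). The tin and spool are clear of the hand. I correct by +4 / -5 mm and descend to about 6 mm above the key.

```bash
python3 -m inch '[[[0.035,-0.04,0,0,0,0,1],[0.035,-0.04,-0.15,0,0,0,1],[0.035,-0.04,-0.3,0,0,0,1],[0.035,-0.04,-0.45,0,0,0,1],[0.035,-0.04,-0.52,0,0,0,1],[0.035,-0.04,-0.52,0,0,0,1],[0.035,-0.04,-0.52,0,0,0,1]]]'
python3 - <<'E'
from h import *
im=camera('side'); s=read_state();print(s['ee_pos'],s['ft_force'],s['time'],px('side',s['ee_pos']))
cv2.imwrite("pics/side2.png",cv2.resize(im[180:330,160:360,::-1],(800,600)))
E
```

```text
time: 3.9
ee_pos: [0.4906, -0.2373, 0.0652]
eef_rot: [-0.031, 0.706, 0.031, 0.707]
ft_force: [-0.5, -0.3, -0.5]
width: 0.0001
[ 0.49066237 -0.23721506  0.06529105] [-0.05560919 -0.11989007 -0.53930057] 3.95 [[250.60212956 269.40027848]]
```

View pics/side2.png

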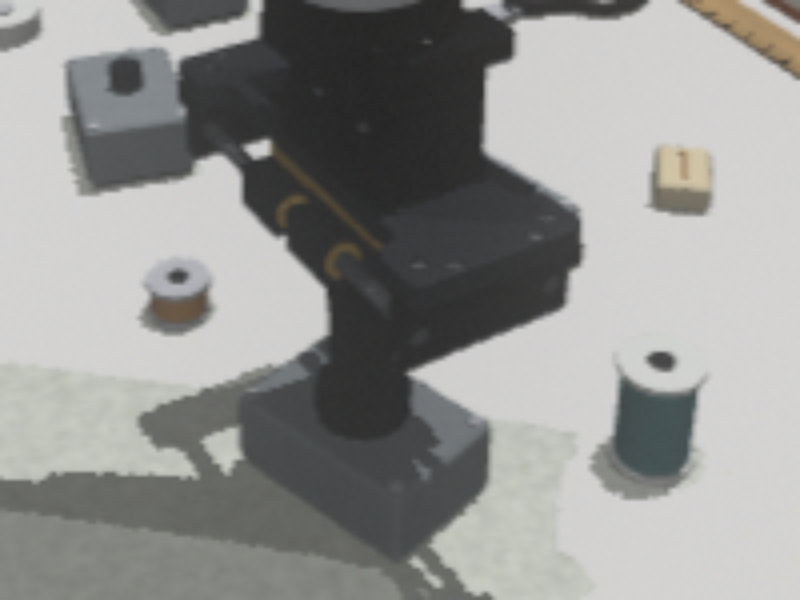

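Fingers are centred over the large disc, around crop (362,380), with nothing else nearby. Pressing slowly.

```bash
python3 -m inch '[[[0,0,-0.03,0,0,0,1],[0,0,-0.05,0,0,0,1],[0,0,-0.07,0,0,0,1],[0,0,-0.08,0,0,0,1],[0,0,-0.09,0,0,0,1],[0,0,-0.1,0,0,0,1],[0,0,-0.11,0,0,0,1],[0,0,-0.12,0,0,0,1],[0,0,-0.13,0,0,0,1],[0,0,-0.13,0,0,0,1]]]'
```

```text
time: 4.95
ee_pos: [0.49, -0.2368, 0.0485]
eef_rot: [-0.031, 0.706, 0.031, 0.706]
ft_force: [0.2, 1.8, 3.0]
width: 0.0003
```

```bash
python3 -m inch '[[[0,0,-0.005,0,0,0,1],[0,0,-0.01,0,0,0,1],[0,0,-0.015,0,0,0,1],[0,0,-0.02,0,0,0,1],[0,0,-0.02,0,0,0,1],[0,0,-0.02,0,0,0,1]]]'
python3 - <<'E'
from h import *
s=read_state();print(s['ee_pos'],s['ft_force'],s['time'])
E
```

```text
time: 5.55
ee_pos: [0.4901, -0.2368, 0.0464]
eef_rot: [-0.031, 0.706, 0.031, 0.707]
ft_force: [0.1, 1.4, 4.9]
width: 0.0004
[ 0.49007937 -0.23677889  0.04636573] [0.07567918 1.3500251  4.89063399] 5.55
```

```bash
python3 -m inch '[[[0,0,-0.005,0,0,0,1],[0,0,-0.01,0,0,0,1],[0,0,-0.01,0,0,0,1],[0,0,-0.01,0,0,0,1]]]'
```

```text
time: 5.95
ee_pos: [0.4901, -0.2368, 0.0454]
eef_rot: [-0.031, 0.706, 0.031, 0.707]
ft_force: [-1.6, 1.7, 9.1]
width: 0.0003
```

Force has risen to 9 N on the cushion, so the key is at its bottom. Retreat and check.

```bash
python3 -m inch '[[[0,0,0.02,0,0,0,1],[0,0,0.05,0,0,0,1],[0,0,0.2,0,0,0,1],[0,0,0.45,0,0,0,1],[0,0,0.7,0,0,0,1],[0,0.2,0.8,0,0,0,1],[0.3,0.5,0.8,0,0,0,1],[0.6,0.8,0.8,0,0,0,1],[0.9,1,0.8,0,0,0,1],[0.9,1,0.8,0,0,0,1]]]'
python3 - <<'E'
from h import *
im=camera('side'); s=read_state();print(s['ee_pos'],s['ft_force'],s['time'])
cv2.imwrite("pics/side3.png",cv2.resize(im[180:330,160:360,::-1],(800,600)))
E
```

```text
time: 6.95
ee_pos: [0.6016, -0.1106, 0.1397]
eef_rot: [-0.034, 0.706, 0.034, 0.706]
ft_force: [0.5, -0.9, -1.0]
width: 0.0006
[ 0.59926511 -0.11416863  0.13984833] [-1.06795108 -0.52238574  0.28619554] 7.0
```

View pics/side3.png

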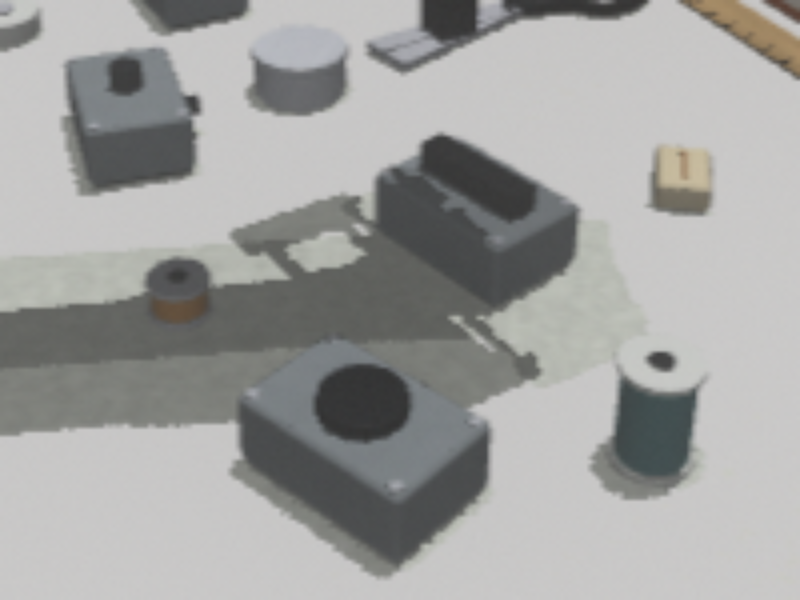

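The large disc at crop (362,400) sits clearly lower and its box has not moved. Now the bar: move +22 / +7 mm and go down.

```bash
python3 -m inch '[[[0.185,0.06,0,0,0,0,1],[0.185,0.06,-0.15,0,0,0,1],[0.185,0.06,-0.3,0,0,0,1],[0.185,0.06,-0.45,0,0,0,1],[0.185,0.06,-0.6,0,0,0,1],[0.185,0.06,-0.63,0,0,0,1],[0.185,0.06,-0.63,0,0,0,1],[0.185,0.06,-0.63,0,0,0,1]]]'
python3 - <<'E'
from h import *
im=camera('side'); s=read_state();print(s['ee_pos'],s['ft_force'],s['time'])
cv2.imwrite("pics/side4.png",cv2.resize(im[150:300,180:380,::-1],(800,600)))
E
```

```text
time: 7.8
ee_pos: [0.6203, -0.1103, 0.0664]
eef_rot: [-0.031, 0.706, 0.031, 0.707]
ft_force: [0.3, -0.3, 0.6]
width: 0.0003
[ 0.6205185  -0.11014373  0.06651036] [-0.21980109  0.16686995  0.82734568] 7.85
```

View pics/side4.png

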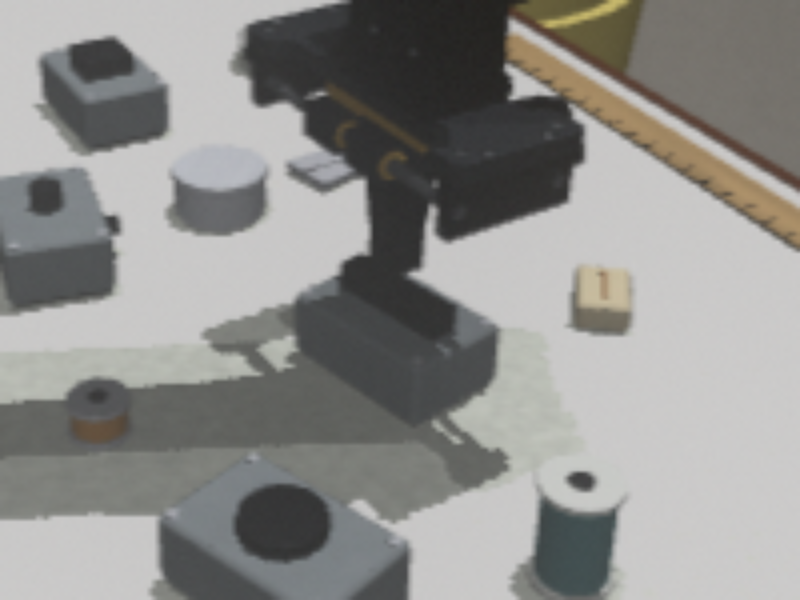

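The shut tips (crop 396,265) are over the middle of the bar (crop 400,295). Pressing.

```bash
python3 -m inch '[[[0,0,-0.04,0,0,0,1],[0,0,-0.06,0,0,0,1],[0,0,-0.08,0,0,0,1],[0,0,-0.09,0,0,0,1],[0,0,-0.1,0,0,0,1],[0,0,-0.11,0,0,0,1],[0,0,-0.12,0,0,0,1],[0,0,-0.13,0,0,0,1],[0,0,-0.14,0,0,0,1],[0,0,-0.14,0,0,0,1]]]'
python3 -m inch '[[[0,0,-0.005,0,0,0,1],[0,0,-0.01,0,0,0,1],[0,0,-0.015,0,0,0,1],[0,0,-0.02,0,0,0,1],[0,0,-0.02,0,0,0,1],[0,0,-0.02,0,0,0,1]]]'
```

```text
time: 8.85
ee_pos: [0.6202, -0.1096, 0.0484]
eef_rot: [-0.031, 0.706, 0.031, 0.706]
ft_force: [-1.4, 0.9, 2.9]
width: 0.0004
time: 9.45
ee_pos: [0.6202, -0.1096, 0.0464]
eef_rot: [-0.031, 0.706, 0.031, 0.706]
ft_force: [-2.7, 0.6, 7.0]
width: 0.0005
```

```bash
python3 -m inch '[[[0,0,-0.004,0,0,0,1],[0,0,-0.008,0,0,0,1],[0,0,-0.008,0,0,0,1]]]'
python3 -m inch '[[[0,0,0.02,0,0,0,1],[0,0,0.05,0,0,0,1],[0,0,0.2,0,0,0,1],[0,0,0.45,0,0,0,1],[0,0,0.7,0,0,0,1],[0,0.2,0.8,0,0,0,1],[0,0.5,0.8,0,0,0,1],[0,0.8,0.8,0,0,0,1],[0,1,0.8,0,0,0,1]]]'
python3 -m inch '[[[-0.1,0.33,0,0,0,0,1],[-0.2,0.66,0,0,0,0,1],[-0.27,1,0,0,0,0,1]]]'
python3 - <<'E'
from h import *
im=camera('side'); s=read_state();print(s['ee_pos'],s['ft_force'],s['time'])
cv2.imwrite("pics/side5.png",cv2.resize(im[150:300,180:380,::-1],(800,600)))
E
```

```text
time: 9.75
ee_pos: [0.6202, -0.1096, 0.0456]
eef_rot: [-0.031, 0.706, 0.031, 0.706]
ft_force: [-3.2, 1.9, 8.8]
width: 0.0004
time: 10.65
ee_pos: [0.6201, 0.0134, 0.1411]
eef_rot: [-0.031, 0.706, 0.032, 0.706]
ft_force: [0.8, -0.4, -0.2]
width: 0.0005
time: 10.95
ee_pos: [0.587, 0.1314, 0.1411]
eef_rot: [-0.031, 0.706, 0.031, 0.706]
ft_force: [0.4, 1.0, -0.4]
width: 0.0003
[0.58547688 0.14075528 0.14060101] [ 1.38891308  7.63817543 -0.8934671 ] 11.0
```

View pics/side5.png

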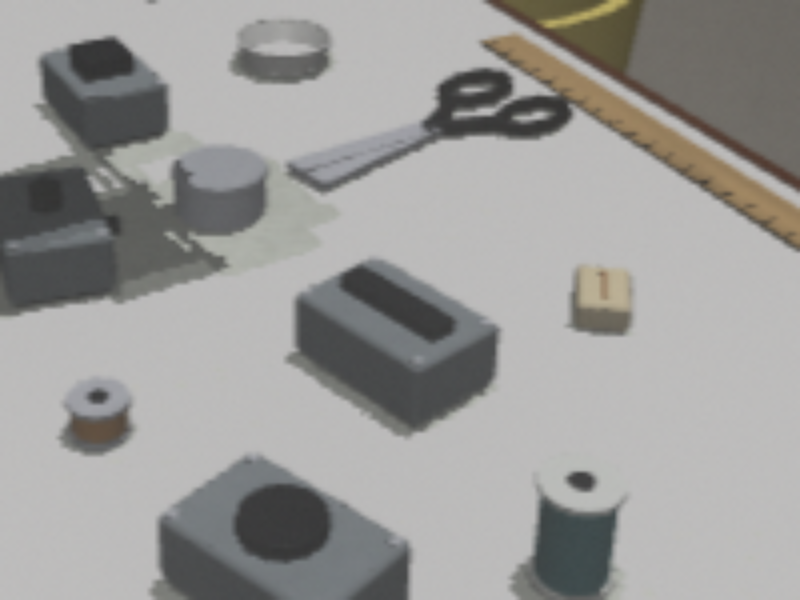

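Bar key at crop (398,300) is in and the box has not shifted; the 7.6 N reading comes from braking in free air. On to the square key.

```bash
python3 -m inch '[[[0,0.2,0,0,0,0,1],[0,0.45,0,0,0,0,1],[0,0.7,0,0,0,0,1],[0,0.9,0,0,0,0,1],[0,1,-0.1,0,0,0,1],[0,1,-0.25,0,0,0,1],[0,1,-0.4,0,0,0,1],[0,1,-0.55,0,0,0,1],[0,1,-0.62,0,0,0,1],[0,1,-0.62,0,0,0,1]]]'
python3 - <<'E'
from h import *
im=camera('side'); im2=camera('top'); s=read_state();print(s['ee_pos'],s['ft_force'],s['time'])
cv2.imwrite("pics/side6.png",np.vstack([cv2.resize(im[110:210,140:274,::-1],(400,300)),cv2.resize(im2[140:240,90:224,::-1],(400,300))]))
E
```

```text
time: 12.0
ee_pos: [0.5871, 0.2492, 0.0652]
eef_rot: [-0.031, 0.707, 0.03, 0.706]
ft_force: [0.4, -0.3, 0.7]
width: 0.0005
[0.58809586 0.24986942 0.06717166] [ 0.5119067   1.04620851 -0.03057736] 12.1
```

View pics/side6.png

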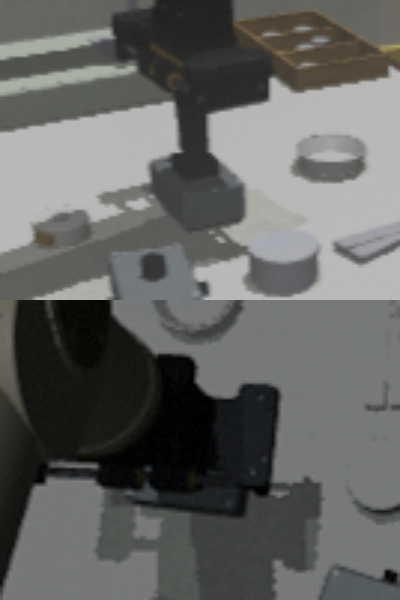

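Tips (side crop ~192,150) stand over the square key (~195,163). I correct y by +3 mm and press.

```bash
python3 -m inch '[[[0,0.025,-0.02,0,0,0,1],[0,0.025,-0.06,0,0,0,1],[0,0.025,-0.08,0,0,0,1],[0,0.025,-0.09,0,0,0,1],[0,0.025,-0.1,0,0,0,1],[0,0.025,-0.11,0,0,0,1],[0,0.025,-0.12,0,0,0,1],[0,0.025,-0.13,0,0,0,1],[0,0.025,-0.14,0,0,0,1],[0,0.025,-0.14,0,0,0,1]]]'
python3 -m inch '[[[0,0,-0.005,0,0,0,1],[0,0,-0.01,0,0,0,1],[0,0,-0.015,0,0,0,1],[0,0,-0.02,0,0,0,1],[0,0,-0.02,0,0,0,1],[0,0,-0.02,0,0,0,1]]]'
```

```text
time: 13.1
ee_pos: [0.5877, 0.2533, 0.0499]
eef_rot: [-0.031, 0.706, 0.031, 0.706]
ft_force: [-1.8, -0.1, 3.3]
width: 0.0004
time: 13.7
ee_pos: [0.5877, 0.2534, 0.0476]
eef_rot: [-0.031, 0.706, 0.031, 0.706]
ft_force: [-2.8, 0.1, 3.2]
width: 0.0007
```

```bash
python3 -m inch '[[[0,0,-0.005,0,0,0,1],[0,0,-0.01,0,0,0,1],[0,0,-0.015,0,0,0,1],[0,0,-0.018,0,0,0,1],[0,0,-0.018,0,0,0,1],[0,0,-0.018,0,0,0,1]]]'
```

```text
time: 14.3
ee_pos: [0.5878, 0.2534, 0.0459]
eef_rot: [-0.031, 0.706, 0.031, 0.706]
ft_force: [-4.2, -1.2, 7.6]
width: 0.0005
```

```bash
python3 -m inch '[[[0,0,0.02,0,0,0,1],[0,0,0.05,0,0,0,1],[0,0,0.2,0,0,0,1],[0,0,0.45,0,0,0,1],[0,0,0.7,0,0,0,1],[0,0,1,0,0,0,1]]]'
python3 -m inch '[[[-0.2,0,0.1,0,0,0,1],[-0.45,-0.1,0.3,0,0,0,1],[-0.7,-0.2,0.4,0,0,0,1],[-0.9,-0.3,0.4,0,0,0,1],[-1,-0.3,0.4,0,0,0,1],[-1,-0.3,0.4,0,0,0,1],[-1,-0.3,0.4,0,0,0,1]]]'
python3 - <<'E'
from h import *
im=camera('side'); im2=camera('top'); s=read_state();print(s['ee_pos'],s['ft_force'],s['time'])
cv2.imwrite("pics/side7.png",cv2.resize(im[130:330,140:380,::-1],(720,600)))
cv2.imwrite("pics/top7.png",im2[:,:,::-1])
E
```

```text
time: 14.9
ee_pos: [0.5874, 0.2532, 0.1659]
eef_rot: [-0.031, 0.707, 0.031, 0.706]
ft_force: [0.5, 0.9, 0.6]
width: -0.0001
time: 15.6
ee_pos: [0.4681, 0.2178, 0.2137]
eef_rot: [-0.031, 0.706, 0.032, 0.707]
ft_force: [0.3, -0.3, -0.7]
width: 0.0004
[0.46843976 0.21747436 0.21343964] [-0.31395902 -0.58974932  0.83349508] 15.7
```

View pics/side7.png

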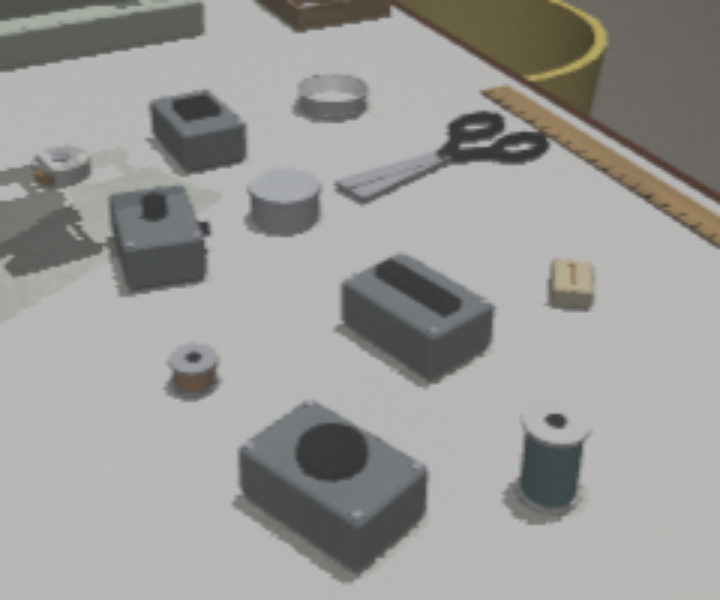

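View pics/top7.png

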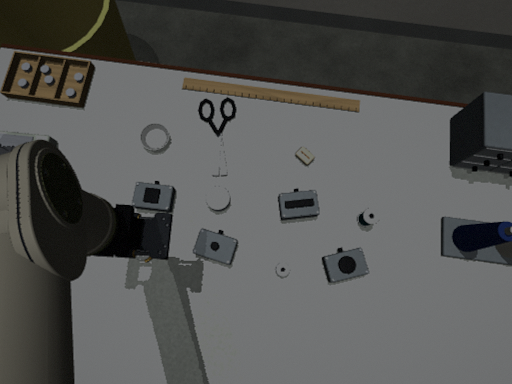

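All three keys are low and the small stud at side crop (153,205) is still out. One numerical check that nothing shifted:

Run:
```python
from h import *
a=cv2.imread('pics/top0.png');b=cv2.imread('pics/top7.png')
for n,(x,y) in dict(large=(347,265),bar=(299,204),square=(152,196),small=(215,246),spool=(369,217),bobbin=(282,269),tin=(218,198),shears=(218,130),wax=(305,156),dish=(155,138)).items():
    r=26 if n=='shears' else 16
    f=lambda i:cv2.Canny(i[y-r:y+r,x-r:x+r],60,120).astype('float32')
    g=lambda i:cv2.cvtColor(i,cv2.COLOR_BGR2GRAY)[y-r:y+r,x-r:x+r].astype('float32')
    print(n,np.round(cv2.phaseCorrelate(g(a),g(b),cv2.createHanningWindow((2*r,2*r),5)),2))
P=px('side',[[.4884,.0783,.056]]);print(P)
```

```text
Traceback (most recent call last):
ValueError: setting an array element with a sequence. The requested array has an inhomogeneous shape after 1 dimensions. The detected shape was (2,) + inhomogeneous part.
```

Run:
```python
from h import *
a=cv2.imread('pics/top0.png');b=cv2.imread('pics/top7.png')
for n,(x,y) in dict(large=(347,265),bar=(299,204),square=(152,196),small=(215,246),spool=(369,217),bobbin=(282,269),tin=(218,198),shears=(218,130),wax=(305,156),dish=(155,138)).items():
    r=26 if n in('shears','large','bar','square') else 16
    g=lambda i:cv2.cvtColor(i,cv2.COLOR_BGR2GRAY)[y-r:y+r,x-r:x+r].astype('float32')
    s,c=cv2.phaseCorrelate(g(a),g(b),cv2.createHanningWindow((2*r,2*r),5)); print(n,np.round(s,2),round(c,2))
```

```text
large [-0.18 -0.06] 0.96
bar [-0.16 -0.02] 1.02
square [ 0.17 -0.17] 0.78
small [ 0.08 -0.07] 1.02
spool [0.02 0.01] 1.0
bobbin [ 0.08 -0.01] 0.95
tin [ 0.08 -0.04] 0.97
shears [0.02 0.07] 0.99
wax [ 0.04 -0.03] 0.99
dish [ 0.01 -0.01] 0.98
```

```bash
python3 -c "
from bench import *
print(close_job(), read_state()['time'])"
```

```text
the job is handed in; nothing more can be done
the job is handed in; nothing more can be done
```

I pressed the large round key, then the bar, then the square key, each with the shut fingertips, and handed the job in with the clock at about 15.7 s. I left the small round key alone.

- **Keys in:** each press passed the roughly 3 N sliding friction and went on to 7.6–9.1 N at a tip height of 45–46 mm, so each key was on its cushion. The last side picture shows all three low and the small stud still up.
- **Nothing disturbed:** first and last top pictures match within 0.2 pixel (about 0.4 mm) for all four boxes and six of the bystanders. I compared the tape case only by eye in the side view, because the hand hid it from above.
- **Hand clear:** it finished shut at a tip height of 0.21 m, with under about 1 N on the wrist.
- **Disagreements:** my first side-camera key positions were up to about 17 mm off because I included the key flanks, and the automatic box-lid outline failed. I used key outlines drawn over both camera pictures instead, which agreed within about 3 mm. The forces on the cushion ran 1–2 N below what the stated stiffness predicts, which would fit a height error of about 0.6 mm.

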